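# Pack the smear kit in layers and snap its cover in

### The job

Pack the open white kit case in layers: lay the stack of glass slides in the shallow pocket on its floor, then the marker across them in the two notched cradles, and last the grey cover over both, one end tucked under the fixed lip and the other pressed down until the steel spring catch snaps over its edge, so that it lies flat. Leave the specimen jar, the beaker and the forceps where they stand.

Things in the scene. Friction and masses are not known exactly. Their poses are not given: they have to be found in the camera images.
- kit_case: Open white case, fixed on the worktop, 191 (x) x 112 mm (y). Origin on the worktop, mid inside; x points to the lip end (away from the robot at yaw 0), z up. All mm below are in this frame. Floor top z 4; inside x -86..86, y -52..52; long walls up to z 46. Catch end: full-width cheeks and back, x -101..-86, up to z 64.
- case_slides_place (a point): Centre of the slides when they lie in the floor pocket: case (0, 0, 8.5) mm. The pocket is 34 mm (x) x 84 mm (y), long side along case y, between ribs from z 4 to z 9; the ribs along its long sides are left out at y -20..20 for the fingers.
- case_marker_place (a point): Centre of the marker when seated, lengthwise along case x: case (0, 0, 27.5) mm. Two cradles at x -57 and +57, 5 mm thick (109 mm free between them), each with a notch at y = 0, 20 mm wide, bottom at z 20, top at z 28.
- case_lip_edge (a point): Middle of the lip's free lower edge: case (75, 0, 51) mm. The lip is fixed, spans the full width, runs from x 75 to the end wall's inner face at x 86, underside z 51, top z 55. The catch end being taller, the cover goes in tilted, lip end about 13 degrees low, is pushed home against the end wall, then swung down.
- case_cover_seat (a point): Centre of the seated cover's underside: case (0, 0, 40) mm. It rests on two ledges, top z 40, along both long walls (y 43 to 52 either side, full inside length), within the 172 x 104 mm opening; its one end is then 9 mm under the lip.
- catch (a joint): Bent steel spring leaf, 40 mm wide, mid catch end. Nose at case x -80, z 48, about 4 mm over the seated cover's edge; upper face slopes back to x -88, z 62. Value: push-back (m), 0 to 0.009, sprung to 0. The cover's edge pressed down there pushes it back with roughly 5 to 15 N, then it springs over the cover. A cover merely resting on it is not snapped in.
- slides_center (a point): Stack of glass slides lying flat on the worktop, 76 (its y) x 26 (its x) x 9 mm (looks up to 3 mm larger); the point is its centre.
- marker_center (a point): Felt marker lying on the worktop, 132 (its y) x 14 x 14 mm; the point is its centre, 7.5 mm above its underside. Either end may point either way.
- cover_grip (a point): Grey flat cover lying on the worktop, black bar handle up: plate 168 (its x) x 98 (its y) x 4 mm, same both ways round, about 90 g. Handle in its middle, 12 mm thick (x) x 56 mm long (y), 4 to 30 mm above the plate's underside. The point is in the handle's middle, 17 mm above the plate's underside; z is normal to the plate.
- jar: Bystander: translucent specimen jar with lid, 43 mm across, 48 mm high; origin under its centre. Stays where it is.
- beaker: Bystander: small glass beaker, 46 mm across, 58 mm high; origin under its centre. Stays where it is.
- tweezers: Bystander: steel forceps lying flat, 128 mm long, 22 mm wide, 9 mm high; origin under the centre. Stay where they are.
Things that resemble listed ones, but are neither listed nor needed, are in the scene too. Leave any red look-alike of the part that bears cover_grip alone.

How it is judged:
On the way, in this order (a step that is already met when the one before it is completed fails the run):
1. the slides lie in the floor pocket (x of slides_center in the frame of kit_case between -0.008 and 0.008 m and y of slides_center in the frame of kit_case between -0.008 and 0.008 m and z of slides_center in the frame of kit_case between 0.0055 and 0.0115 m and angle between the y axis of slides_center and the y axis of kit_case, either way round below 0.25 rad and angle between the z axis of slides_center and the z axis of kit_case, either way round below 0.06 rad), for 0.2 s.
2. the marker lies in both cradles over the slides (all of step 1 and x of marker_center in the frame of kit_case between -0.016 and 0.016 m and y of marker_center in the frame of kit_case between -0.006 and 0.006 m and z of marker_center in the frame of kit_case between 0.0245 and 0.0305 m and angle between the y axis of marker_center and the x axis of kit_case, either way round below 0.12 rad and angle between the z axis of marker_center and the x axis of kit_case, either way round above 1.5 rad), for 0.2 s.
At the end, for the whole second after the job is handed in: Slides flat in the pocket (within 8 mm), marker in both cradles (6 mm sideways, 16 mm lengthwise), cover flat on its ledges (height 3 mm, tilt 0.03 rad, 6 mm lengthwise, 7 mm sideways), one end under the lip, catch sprung back over the other (under 3 mm) (all of step 2 and x of cover_grip in the frame of kit_case between -0.006 and 0.006 m and y of cover_grip in the frame of kit_case between -0.007 and 0.007 m and z of cover_grip in the frame of kit_case between 0.054 and 0.06 m and angle between the z axis of cover_grip and the z axis of kit_case, either way round below 0.03 rad and value of joint catch below 0.003 m); the robot touches nothing.
It fails at once if the specimen jar was moved more than 30 mm (distance of jar from where it was at the start of the episode above 0.03 m).
It fails at once if the beaker was moved more than 30 mm (distance of beaker from where it was at the start of the episode above 0.03 m).
It fails at once if the forceps were moved more than 30 mm (distance of tweezers from where it was at the start of the episode above 0.03 m).
It also fails if it takes over 72 s, if anything falls off the work surface, if the arm or the gripper's body presses on something with over 40 N, if the wrist force passes 120 N, or if a joint passes its speed limit or range.

### The arm

A 6-joint arm with a two-finger parallel gripper is mounted at the origin on a cart in front of the work surface, level with it; the furniture and walls round the work are solid. World frame = base frame: x ahead of the robot, y to its left, z up, the work surface at z = 0. Lengths are in m, angles in rad, forces in N, time in s.
With the tool pointing down it reaches from about 0.275 to 0.85 m from the base axis. Payload 19 kg.
Tool frame: the origin (TCP) lies where the fingers leave the gripper's body, on its centre line; the fingertips stand 73 mm ahead of it and the grasp point (between the pads) lies 54 mm ahead of it; z points along the fingers, y is the line along which they close (so a half turn about z gives the same grasp; the last joint's range is limited). The gripper opens to 85 mm and grips with 20 to 120 N. Pads are 22 mm wide; open, the fingers measure 114 mm over their backs; the gripper's body (76 mm by 85 mm) begins 54 mm behind the grasp point. The pads swing forward as they close: fully open they stand 13 mm farther back than shut.
Start: joints at [0.989, 0.15, 1.437, -0, 1.554, -0.134], TCP at [0.249, 0.518, 0.304] pointing down, gripper open.
Joint ranges: [-2.8, 2.8], [-0.68, 2.1], [0.12, 2.68], [-1.39, 4.53], [0.16, 2.79], [-2.81, 2.81]. Speed limits (rad/s): [1.89, 1.89, 2.22, 3.01, 3.01, 3.01].

### API

Orientations are given as [roll, pitch, yaw] about the fixed x, y, z axes, in that order (R = Rz(yaw) Ry(pitch) Rx(roll)).
In Python, from rig import read_state, camera, finish_job gives the robot as it stands.
- The arm moves only by the tool play_rows, never from a script. Its argument "series" is a list of rows, each an object with "hand": the opening, from 0 (shut) to 1 (fully open); "translation": the shift along the tool's x, y, z in units of 40 mm (1.0 is 40 mm), a list of three; "turn": the turn about the tool's z in units of 8 degrees (1.0 is 8 degrees). In form: [{"hand": hand, "translation": [x, y, z], "turn": turn}, ...]. A call has 1 to 8 rows; each row shifts and turns the commanded pose from where the row before left it, along the tool's axes as they then stand; what a row does not reach is not made up. A row lasts 1/10 s, in which the tool goes at most 50 mm and 8.59 degrees, less where a joint would pass 70% of its speed; a pose out of reach is approached as far as the arm can. A call is refused whole if a number of a shift passes 1 or a number of a turn 1, either way. A call with a gripper value outside its range is refused whole. The fingers move at their own pace and stop on an object; the grip force is fixed at half the most. Time passes only in rows, so rows that do not move let the fingers close. It gives the time, the measured TCP pose, the force, the opening and the grip force at its end, in the units of the state.
- read_state(): the state, without advancing time (a new reading comes with each control period).
- camera(name): name is "scene" or "top" or "wrist"; returns a dict with "frame" (480x640x3 uint8, blue, green, red), "z_map" (480x640 float32, m along the optical axis (not along the pixel's ray), 0 where there is no reading), "vfov" (degrees; the focal length in pixels is half the picture's height over the tangent of half this angle, whatever the lens; pixels are square), "cx", "cy" (the principal point, pixels), "rvec" (rotation vector, rad) and "tvec" (3), from world to camera coordinates, as OpenCV has them. Camera axes: x right, y down, z forward; pixel columns grow to the right and rows downward; lengths in m; the calibration is good to about 2 mm. A picture is of the moment at which its call begins.
- finish_job(): hands the job in; it is judged then, once.
The state is a dict: "t": time; "joints": joint angles; "dq": joint speeds; "effort": joint torques, N m; "tcp_pos": TCP position; "tool_rot": TCP orientation; "force": force on the tool from outside, world axes, zero at the start; "ft_torque": the same for the moment, N m; "width": finger opening in m; "finger_force": force on a finger pad.
Only numpy, scipy, OpenCV 4.12 (cv2) and the standard library are available. Lean on these libraries where they do the work, as an engineer would, in place of code of your own. Each camera call takes 0.05 s, during which the arm holds its last target. There are 200 camera calls.

## Working session

There is one attempt and no reset: what is moved stays moved. The work goes in short steps, Python scripts to look and compute and a tool call to move; the robot and the scene stay as the last step left them, time stands still between calls to the robot, and variables do not carry over. Pictures are saved under pics/ and viewed, at most 10 in all, crops included, and the job is handed in when it is done.

Besides the shell and the picture viewer there is one more tool, called after "Emit:" as a command line: name --argument value ..., lists and objects as JSON in quotes. play_rows: Moves the arm, as the interface text tells. Its arguments: {"type":"object","properties":{"series":{"type":"array"}},"required":["series"]}

```bash
ls; mkdir -p pics
cat > h.py <<'E'
import numpy as np, cv2
from rig import read_state, camera, finish_job
def cam(name):
    c=camera(name); f=240/np.tan(np.radians(c["vfov"])/2)
    R=cv2.Rodrigues(np.array(c["rvec"],float))[0]; t=np.array(c["tvec"],float).ravel()
    z=c["z_map"]; v,u=np.mgrid[0:480,0:640]
    P=np.stack([(u-c["cx"])/f*z,(v-c["cy"])/f*z,z],-1)
    W=(P-t)@R
    W[z==0]=np.nan
    return c["frame"],W
def save(n,im): cv2.imwrite("pics/"+n+".png",im)
E
python3 - <<'E'
from h import *
s=read_state(); print(s)
a,W=cam("top"); b,W2=cam("scene")
np.savez("top.npz",a=a,W=W); np.savez("scene.npz",a=b,W=W2)
save("top",a); save("scene",b)
c=camera("top"); print({k:c[k] for k in c if k not in("frame","z_map")})
E
```

```text
pics
{'t': 0.0, 'joints': array([ 9.89003208e-01,  1.50987813e-01,  1.43802730e+00, -5.48618305e-05,
        1.55378094e+00, -1.33995262e-01]), 'dq': array([ 7.20584279e-04,  4.27852510e-04,  4.98937177e-04, -9.94425602e-04,
        1.03417867e-03, -6.66244034e-05]), 'effort': array([ 4.21265853e-03, -7.13056540e+01, -5.70879936e+01,  2.80205986e-04,
        8.87333503e-03, -7.53181598e-05]), 'tcp_pos': array([0.24890602, 0.51816209, 0.30327623]), 'tool_rot': array([-3.14039272e+00, -1.06406406e-04,  2.69379570e+00]), 'force': array([-0.4091897 ,  0.27489521, -0.31840276]), 'ft_torque': array([-0.00029053, -0.01479767,  0.01718795]), 'finger_force': 0.0, 'width': 0.08557167490233974}
{'vfov': 46.51898534513884, 'cx': 320.17200649083037, 'cy': 230.8556725422888, 'rvec': array([ 2.13585224, -2.0958262 ,  0.18511516]), 'tvec': array([0.09661627, 0.5236235 , 1.29209463])}
```

View pics/top.png

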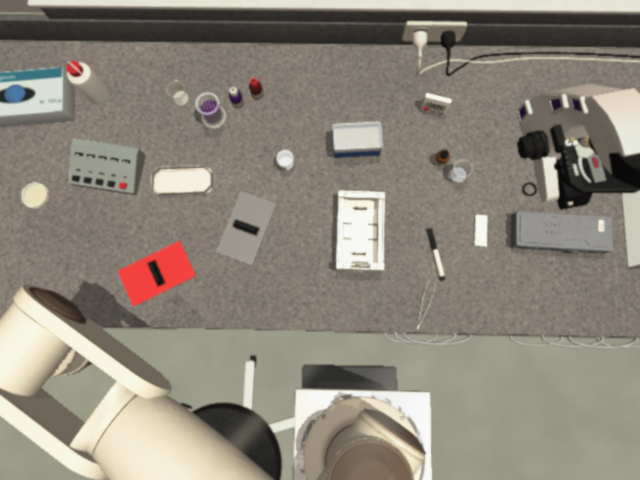

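View pics/scene.png

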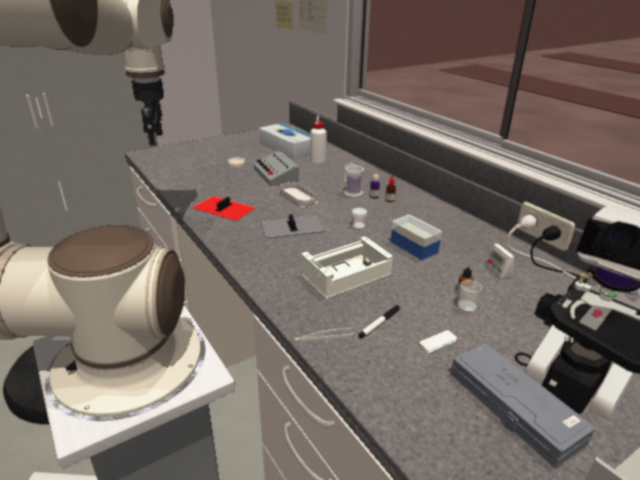

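The top view shows the case at about (360,230), slides (481,230), marker (435,254), grey cover (247,228), the red decoy (157,273), jar (285,159), beaker (459,171) and forceps (427,304). The scene view agrees.

Run:
```python
from h import *
d=np.load("top.npz"); a=d["a"];W=d["W"]
def rect(name,box,mask):
    u0,v0,u1,v1=box; m=np.zeros((480,640),bool); m[v0:v1,u0:u1]=mask[v0:v1,u0:u1]
    n,l,st,_=cv2.connectedComponentsWithStats(m.astype(np.uint8)); k=1+np.argmax(st[1:,4]); m=(l==k)
    P=W[m]; P=P[~np.isnan(P[:,0])]
    r=cv2.minAreaRect(P[:,:2].astype(np.float32)); print(name,np.round(r[0],4),np.round(r[1],4),round(r[2],1),"z",np.round(np.percentile(P[:,2],[5,50,95]),4))
hsv=cv2.cvtColor(a,cv2.COLOR_BGR2HSV); g=hsv[...,2].astype(int)
h=W[...,2]
rect("case",(325,180,395,280),(g>150)|(h>.03))
rect("slides",(465,205,497,255),g>170)
rect("markerH",(418,220,455,288),(h>.006))
rect("markerW",(418,220,455,288),(g>150))
rect("markerB",(418,220,455,288),(g<45))
b=cv2.GaussianBlur(a,(5,5),0); 
print(a[228,225],a[210,255],a[228,247],a[230,205])
rect("coverhandle",(210,185,282,270),(g<50))
rect("handleH",(210,185,282,270),(h>.015))
sd=cv2.blur((cv2.Laplacian(cv2.cvtColor(a,cv2.COLOR_BGR2GRAY),cv2.CV_32F))**2,(5,5))
rect("cover",(210,185,282,270),(g>112)&(g<140)&(hsv[...,1]<20))
for n,b in dict(jar=(272,145,298,175),beaker=(445,158,475,185),twz=(410,275,440,335)).items(): rect(n,b,h>.004)
for p in [(343,230),(360,195),(360,266),(360,230)]: print(p,np.round(W[p[1],p[0]],4))
for n,bx in dict(case=(320,180,400,280),cover=(205,180,290,275)).items():
    pass
im=cv2.resize(np.hstack([a[180:280,205:290],a[180:280,325:495]]),None,fx=3,fy=3,interpolation=cv2.INTER_CUBIC);save("crop",im);print(im.shape)
```

```text
case [0.5351 0.0067] [0.1218 0.2095] 89.5 z [-0.0011  0.0063  0.0609]
slides [ 0.5406 -0.2922] [0.0336 0.0832] 84.7 z [-0.0014  0.0083  0.013 ]
markerH [ 0.4787 -0.1794] [0.1322 0.0164] 14.0 z [0.0072 0.0119 0.0176]
markerW [ 0.457  -0.1851] [0.066  0.0188] 16.9 z [-0.0019  0.011   0.0171]
markerB [ 0.5108 -0.1677] [0.0359 0.0076] 14.3 z [0.0065 0.012  0.0169]
[128 139 145] [142 152 158] [29 29 29] [106 115 124]
coverhandle [0.5346 0.2936] [0.0597 0.0135] 73.9 z [0.0035 0.0255 0.033 ]
handleH [0.5373 0.2917] [0.0561 0.0127] 70.7 z [0.0191 0.0285 0.0334]Traceback (most recent call last):
  File "<stdin>", line 20, in <module>
  File "<stdin>", line 5, in rect
    return _wrapfunc(a, 'argmax', axis=axis, out=out, **kwds)
    return bound(*args, **kwds)
ValueError: attempt to get argmax of an empty sequence
```

Emit:
play_rows --series '[{"hand":1,"translation":[0,0,-0.8],"turn":-0.8},{"hand":1,"translation":[0,0,-0.8],"turn":-0.8},{"hand":1,"translation":[0,0,0],"turn":-0.8},{"hand":1,"translation":[0,0,0],"turn":-0.8},{"hand":1,"translation":[-0.3,-0.9,0],"turn":0},{"hand":1,"translation":[-0.4,-0.9,0],"turn":0},{"hand":1,"translation":[-0.4,-0.9,0],"turn":0},{"hand":1,"translation":[-0.4,-0.9,0],"turn":0}]'

```text
t: 0.95
tcp_pos: [0.309, 0.3728, 0.3677]
tool_rot: [-3.141, -0.0, 3.141]
force: [0.9, -1.1, -0.9]
width: 0.0854
finger_force: 0.0
```

Emit:
play_rows --series '[{"hand":1,"translation":[-0.4,-0.9,0],"turn":0},{"hand":1,"translation":[-0.4,-0.9,0],"turn":0},{"hand":1,"translation":[-0.4,-0.9,0],"turn":0},{"hand":1,"translation":[-0.4,-0.9,0],"turn":0},{"hand":1,"translation":[-0.4,-0.9,0],"turn":0},{"hand":1,"translation":[-0.4,-0.9,0],"turn":0},{"hand":1,"translation":[-0.4,-0.9,0],"turn":0},{"hand":1,"translation":[-0.4,-0.9,0],"turn":0}]'

```text
t: 1.75
tcp_pos: [0.4368, 0.0845, 0.3679]
tool_rot: [-3.142, 0.0, 3.141]
force: [0.2, -1.1, -0.0]
width: 0.0854
finger_force: 0.0
```

Run:
```python
from h import *
s=read_state(); print(s["t"],s["tcp_pos"],s["tool_rot"])
a,W=cam("wrist"); np.savez("w1.npz",a=a,W=W); save("w1",a)
for p in [(0,0),(639,0),(0,479),(639,479),(320,240)]: print(p,np.round(W[p[1],p[0]],3))
```

```text
1.75 [0.43679323 0.08447225 0.36789992] [-3.14152958e+00  8.90663966e-05  3.14052016e+00]
(0, 0) [-0.056 -0.944 -0.896]
(639, 0) [-0.059  1.141 -0.899]
(0, 479) [0.425 0.023 0.386]
(639, 479) [0.425 0.145 0.386]
(320, 240) [0.492 0.09  0.   ]
```

View pics/w1.png

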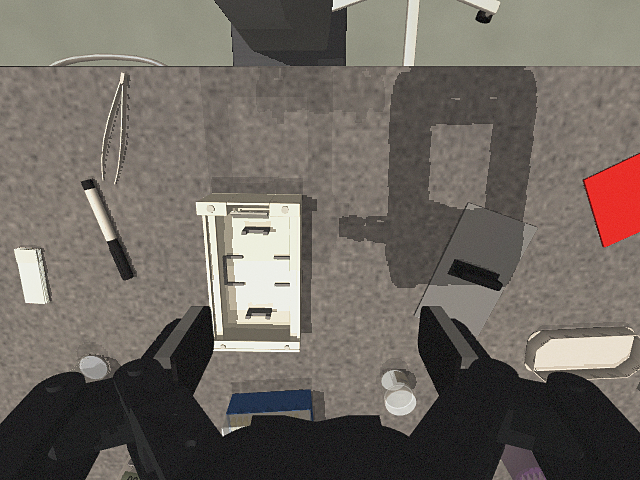

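The wrist view shows the case at (255,270), with the catch at its upper end (250,210) and the lip at (255,346). The robot is on the catch side, so yaw ≈ 0. Slides are at (33,275), the marker at (107,230) and the cover handle at (475,275).

```bash
cat >> h.py <<'E'
def rect(name,W,m,lo=None,hi=None):
    m=m.copy()
    if lo is not None: m&=np.all((W>lo)&(W<hi),-1)
    n,l,st,_=cv2.connectedComponentsWithStats(m.astype(np.uint8),connectivity=8); m=l==1+np.argmax(st[1:,4])
    P=W[m]; r=cv2.minAreaRect(P[:,:2].astype(np.float32))
    print(name,"c",np.round(r[0],4),"size",np.round(r[1],4),"ang",round(r[2],1),"n",m.sum(),"z",np.round(np.percentile(P[:,2],[5,50,95]),4)); return m
E
python3 - <<'E'
from h import *
d=np.load("w1.npz"); a=d["a"];W=d["W"]; z=W[...,2]; g=cv2.cvtColor(a,cv2.COLOR_BGR2HSV)[...,2]
A=np.array
lo,hi=A([.38,-.08,-.01]),A([.66,.09,.1])
rect("case all",W,z>.01,lo,hi)
rect("cheeks",W,z>.058,lo,hi)
rect("lip",W,(z>.05)&(z<.058),A([.58,-.08,0]),A([.66,.09,.1]))
rect("floor",W,(z>.001)&(z<.0065),lo,hi)
rect("walls",W,(z>.043)&(z<.049),A([.46,-.08,0]),A([.56,.09,.1]))
for y in (-.025,.0,.025):pass
rect("slides",W,z>.005,A([.45,-.36,-.01]),A([.62,-.24,.05]))
rect("slidesG",W,g>140,A([.45,-.36,-.01]),A([.62,-.24,.05]))
rect("marker",W,z>.006,A([.38,-.24,-.01]),A([.57,-.12,.05]))
rect("cover",W,z>.0022,A([.40,.2,-.01]),A([.6,.40,.05]))
rect("handle",W,z>.02,A([.40,.2,-.01]),A([.6,.40,.05]))
E
```

```text
case all c [0.5266 0.0089] size [0.1124 0.1915] ang 89.1 n 6900 z [0.0175 0.0417 0.0636]
cheeks c [0.4385 0.0102] size [0.1117 0.0153] ang 89.3 n 1052 z [0.06   0.0632 0.0648]
lip c [0.6144 0.0095] size [0.1076 0.0159] ang 89.2 n 982 z [0.0523 0.0541 0.0555]
floor c [0.5379 0.003 ] size [0.0925 0.1627] ang 89.1 n 7078 z [0.002  0.0033 0.0047]
walls c [ 0.5101 -0.0444] size [0.0044 0.0998] ang 89.2 n 288 z [0.0435 0.045  0.0465]
slides c [ 0.5399 -0.2906] size [0.0292 0.0772] ang 86.6 n 1216 z [0.0061 0.0084 0.0098]
slidesG c [ 0.5495 -0.2947] size [0.0392 0.1155] ang 88.6 n 1438 z [-0.0006  0.0082  0.0097]
marker c [ 0.4784 -0.1777] size [0.1319 0.0141] ang 13.4 n 1160 z [0.007  0.0115 0.0138]
cover c [0.5367 0.2923] size [0.0992 0.1669] ang 70.9 n 7262 z [0.0025 0.0036 0.027 ]
handle c [0.5368 0.2915] size [0.0551 0.0121] ang 71.0 n 447 z [0.0219 0.0287 0.0303]
```

Emit:
play_rows --series '[{"hand":1,"translation":[-0.26,-0.94,0],"turn":0},{"hand":1,"translation":[-0.26,-0.94,0],"turn":0},{"hand":1,"translation":[-0.26,-0.94,0],"turn":0},{"hand":1,"translation":[-0.26,-0.94,0],"turn":0},{"hand":1,"translation":[-0.26,-0.94,0.5],"turn":0},{"hand":1,"translation":[-0.26,-0.94,0.5],"turn":0},{"hand":1,"translation":[-0.26,-0.94,0.5],"turn":0},{"hand":1,"translation":[-0.26,-0.94,0.5],"turn":0}]'

```text
t: 2.6
tcp_pos: [0.5195, -0.2164, 0.287]
tool_rot: [-3.142, -0.0, 3.14]
force: [0.8, 0.2, 0.6]
width: 0.0848
finger_force: 0.0
```

Emit:
play_rows --series '[{"hand":0.8,"translation":[-0.26,-0.94,0.5],"turn":0},{"hand":0.7,"translation":[-0.26,-0.94,0.5],"turn":0},{"hand":0.7,"translation":[0,0,0.8],"turn":0.42},{"hand":0.7,"translation":[0,0,0.8],"turn":0},{"hand":0.7,"translation":[0,0,0.8],"turn":0},{"hand":0.7,"translation":[0,0,0.8],"turn":0},{"hand":0.7,"translation":[0,0,0.3],"turn":0},{"hand":0.7,"translation":[0,0,0],"turn":0}]'

```text
t: 3.4
tcp_pos: [0.5397, -0.2896, 0.1065]
tool_rot: [3.14, -0.002, 3.082]
force: [0.4, -0.2, -0.0]
width: 0.06
finger_force: 0.0
```

Run:
```python
from h import *
s=read_state(); print(s["t"],s["tcp_pos"],s["tool_rot"])
a,W=cam("wrist"); z=W[...,2]; A=np.array
rect("slides",W,(z>.004)&(z<.014),A([.45,-.36,-.01]),A([.62,-.22,.05])); save("w2",a)
```

```text
3.4 [ 0.53969307 -0.28961625  0.10653015] [ 3.14013912e+00 -2.49981304e-03  3.08196662e+00]
slides c [ 0.5397 -0.2912] size [0.0286 0.0773] ang 87.2 n 7317 z [0.0075 0.0087 0.0097]
```

View pics/w2.png

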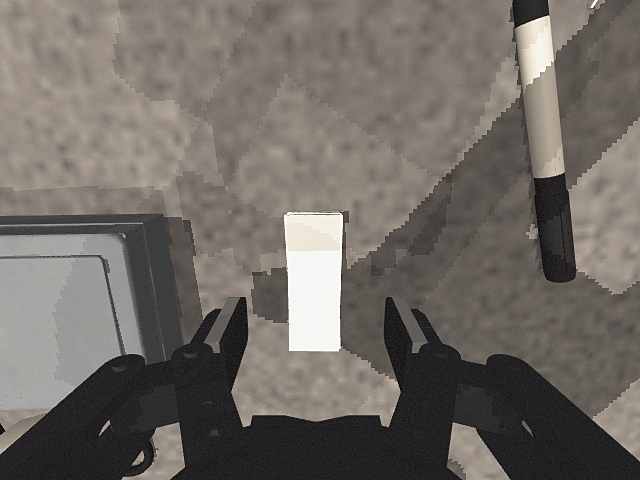

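The slides are centred between the pads at (315,285), so I'll descend and grip.

Emit:
play_rows --series '[{"hand":0.7,"translation":[0,-0.04,0.4],"turn":0},{"hand":0.7,"translation":[0,0,0.4],"turn":0},{"hand":0.5,"translation":[0,0,0],"turn":0},{"hand":0.3,"translation":[0,0,0],"turn":0},{"hand":0.1,"translation":[0,0,0],"turn":0},{"hand":0,"translation":[0,0,0],"turn":0},{"hand":0,"translation":[0,0,0],"turn":0},{"hand":0,"translation":[0,0,0],"turn":0}]'

```text
t: 4.25
tcp_pos: [0.5403, -0.2918, 0.0765]
tool_rot: [-3.141, 0.001, 3.082]
force: [0.1, 0.1, 6.6]
width: 0.0237
finger_force: 59.6
```

Emit:
play_rows --series '[{"hand":0,"translation":[0,0,-0.3],"turn":0},{"hand":0,"translation":[0,0,-0.7],"turn":0},{"hand":0,"translation":[0,0,-0.8],"turn":0},{"hand":0,"translation":[0,0,-0.8],"turn":0},{"hand":0,"translation":[0,0,-0.8],"turn":0.73},{"hand":0,"translation":[0,0,-0.6],"turn":0.8},{"hand":0,"translation":[0,0,0],"turn":0.9},{"hand":0,"translation":[0,0,0],"turn":1}]'

```text
t: 5.05
tcp_pos: [0.5401, -0.2916, 0.2377]
tool_rot: [-3.141, 0.002, 2.598]
force: [0.8, -0.1, -0.8]
width: 0.0237
finger_force: 59.0
```

Emit:
play_rows --series '[{"hand":0,"translation":[0,0,0],"turn":1},{"hand":0,"translation":[0,0,0],"turn":1},{"hand":0,"translation":[0,0,0],"turn":1},{"hand":0,"translation":[0,0,0],"turn":1},{"hand":0,"translation":[0,0,0],"turn":1},{"hand":0,"translation":[0,0,0],"turn":1},{"hand":0,"translation":[0,0,0],"turn":1},{"hand":0,"translation":[0,0,0],"turn":0.5}]'

```text
t: 5.85
tcp_pos: [0.54, -0.2915, 0.2367]
tool_rot: [3.141, 0.0, 1.55]
force: [0.4, -0.5, -0.8]
width: 0.0237
finger_force: 59.0
```

Emit:
play_rows --series '[{"hand":0,"translation":[0.5,0,0],"turn":0},{"hand":0,"translation":[0.9,0,0],"turn":0},{"hand":0,"translation":[1,0,0],"turn":0},{"hand":0,"translation":[1,0,0],"turn":0},{"hand":0,"translation":[1,0,0],"turn":0},{"hand":0,"translation":[1,0,0],"turn":0},{"hand":0,"translation":[0.8,0,0],"turn":0},{"hand":0,"translation":[0.3,0,0],"turn":0}]'

```text
t: 6.65
tcp_pos: [0.5434, -0.0284, 0.2366]
tool_rot: [3.141, -0.0, 1.56]
force: [-0.3, -0.6, -0.3]
width: 0.0235
finger_force: 59.0
```

Run:
```python
from h import *
s=read_state(); print(s["t"],s["tcp_pos"],s["tool_rot"],s["width"],s["finger_force"],s["joints"])
a,W=cam("wrist"); z=W[...,2]; A=np.array; p=s["tcp_pos"]
rect("slides",W,(z>p[2]-.09)&(z<p[2]-.055)&(cv2.cvtColor(a,cv2.COLOR_BGR2GRAY)>120),p-[.06,.06,.2],p+[.06,.06,.0]); save("w3",a)
```

```text
6.65 [ 0.54339094 -0.02838488  0.23662933] [ 3.14110170e+00 -4.34491039e-04  1.55972813e+00] 0.023451547935467963 58.99903178215027 [-1.94043921e-01  1.18479393e-01  1.61054760e+00  5.23138445e-04
  1.41216199e+00 -1.83058155e-01]
slides c [ 0.5439 -0.028 ] size [0.0771 0.0291] ang 89.2 n 9587 z [0.1676 0.1688 0.1697]
```

View pics/w3.png

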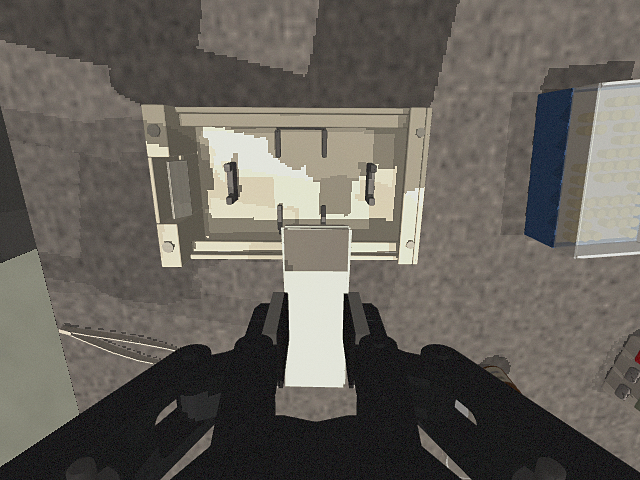

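The slides are held straight in the gripper, centred at (318,305), and the empty pocket is at (302,175). I'll move over the pocket and re-measure the case.

Emit:
play_rows --series '[{"hand":0,"translation":[0.5,-0.15,0],"turn":0},{"hand":0,"translation":[0.43,-0.15,0],"turn":0},{"hand":0,"translation":[0,0,0.4],"turn":0},{"hand":0,"translation":[0,0,0.4],"turn":0},{"hand":0,"translation":[0,0,0],"turn":0}]'

```text
t: 7.2
tcp_pos: [0.5317, 0.0055, 0.2024]
tool_rot: [-3.139, -0.0, 1.556]
force: [-0.3, 0.9, -0.3]
width: 0.0241
finger_force: 59.0
```

Run:
```python
from h import *
s=read_state(); print(s["t"],s["tcp_pos"],s["tool_rot"])
a,W=cam("wrist"); z=W[...,2]; A=np.array; p=s["tcp_pos"]
rect("slides",W,(z>p[2]-.09)&(z<p[2]-.055)&(cv2.cvtColor(a,cv2.COLOR_BGR2GRAY)>120),p-[.06,.06,.2],p+[.06,.06,.0])
lo,hi=A([.38,-.08,-.01]),A([.66,.09,.1])
rect("cheeks",W,(z>.058)&(z<.07),lo,A([.46,.09,.1])); rect("lip",W,(z>.05)&(z<.058),A([.58,-.08,0]),hi)
rect("ribs/all",W,(z>.007)&(z<.012),A([.49,-.06,0]),A([.58,.08,.1]))
rect("all",W,(z>.03)&(z<.07),lo,hi); save("w4",a)
```

```text
7.2 [0.53168542 0.00551074 0.20242126] [-3.13876059e+00 -8.45991997e-05  1.55642403e+00]
slides c [0.5317 0.0057] size [0.0776 0.029 ] ang 88.7 n 9624 z [0.1334 0.1346 0.1355]
cheeks c [0.4391 0.01  ] size [0.1121 0.0159] ang 89.1 n 3290 z [0.0593 0.0632 0.0647]
lip c [0.6147 0.0071] size [0.1122 0.0156] ang 89.0 n 3975 z [0.0528 0.0542 0.0554]
ribs/all c [0.5517 0.0382] size [0.0039 0.019 ] ang 0.3 n 133 z [0.0072 0.0081 0.0093]
all c [0.5268 0.0086] size [0.1123 0.1914] ang 89.0 n 18747 z [0.0379 0.0496 0.0637]
```

Emit:
play_rows --series '[{"hand":0,"translation":[0.07,0.015,0.5],"turn":0},{"hand":0,"translation":[0,0,0.7],"turn":0},{"hand":0,"translation":[0,0,0.7],"turn":0},{"hand":0,"translation":[0,0,0.5],"turn":0},{"hand":0,"translation":[0,0,0.35],"turn":0},{"hand":0,"translation":[0,0,0.2],"turn":0},{"hand":0,"translation":[0,0,0],"turn":0},{"hand":0,"translation":[0,0,0],"turn":0}]'

```text
t: 8.05
tcp_pos: [0.5336, 0.0084, 0.0868]
tool_rot: [3.141, 0.0, 1.556]
force: [-0.6, -0.0, 0.1]
width: 0.0237
finger_force: 59.0
```

Emit:
play_rows --series '[{"hand":0,"translation":[0,-0.03,0.05],"turn":0},{"hand":0,"translation":[0,0,0.04],"turn":0},{"hand":0,"translation":[0,0,0.03],"turn":0},{"hand":0,"translation":[0,0,0],"turn":0},{"hand":0,"translation":[0,0,0],"turn":0}]'

```text
t: 8.55
tcp_pos: [0.532, 0.0085, 0.0812]
tool_rot: [-3.142, 0.0, 1.556]
force: [-0.4, 0.4, 0.7]
width: 0.0238
finger_force: 59.0
```

Emit:
play_rows --series '[{"hand":0.35,"translation":[0,0,0],"turn":0},{"hand":0.45,"translation":[0,0,0],"turn":0},{"hand":0.5,"translation":[0,0,0],"turn":0},{"hand":0.5,"translation":[0,0,0],"turn":0},{"hand":0.5,"translation":[0,0,-0.3],"turn":0},{"hand":0.5,"translation":[0,0,-0.7],"turn":0},{"hand":0.5,"translation":[0,0,-1],"turn":0},{"hand":0.5,"translation":[0,0,-1],"turn":0}]'

```text
t: 9.35
tcp_pos: [0.5316, 0.0086, 0.2032]
tool_rot: [-3.141, 0.0, 1.556]
force: [0.8, -0.3, 0.2]
width: 0.0429
finger_force: 0.0
```

Run:
```python
from h import *
s=read_state(); print(s["t"],s["tcp_pos"],s["tool_rot"],s["width"])
a,W=cam("wrist"); z=W[...,2]; A=np.array
c=A([.5323,.0085,0])
rect("slides",W,(z>.0105)&(z<.0165),c-[.03,.05,0],c+[.03,.05,.1])
rect("marker",W,z>.006,A([.38,-.24,-.01]),A([.57,-.12,.05])); save("w5",a)
```

```text
9.35 [0.53159493 0.00859468 0.20324178] [-3.14132222e+00  9.34757158e-05  1.55587965e+00] 0.042855916977369776
slides c [0.5328 0.0088] size [0.0773 0.0281] ang 88.3 n 3409 z [0.0115 0.0127 0.0137]
marker c [ 0.5241 -0.1623] size [0.038  0.0096] ang 3.4 n 340 z [0.0067 0.0102 0.0132]
```

Slides are seated with their top at z 12.7 mm and their centre within 0.5 mm. Next is the marker.

Emit:
play_rows --series '[{"hand":0.5,"translation":[-0.9,-0.25,0],"turn":0},{"hand":0.5,"translation":[-1,-0.25,0],"turn":0},{"hand":0.5,"translation":[-1,-0.25,0],"turn":0},{"hand":0.5,"translation":[-1,-0.25,0],"turn":0},{"hand":0.5,"translation":[-0.78,-0.26,0],"turn":0},{"hand":0.5,"translation":[0,0,0],"turn":0.96},{"hand":0.5,"translation":[0,0,0],"turn":1},{"hand":0.5,"translation":[0,0,0],"turn":1}]'

```text
t: 10.2
tcp_pos: [0.4786, -0.1783, 0.2019]
tool_rot: [3.141, 0.0, 1.136]
force: [-0.1, 0.4, 0.3]
width: 0.043
finger_force: 0.0
```

Emit:
play_rows --series '[{"hand":0.5,"translation":[0,0,0],"turn":1},{"hand":0.5,"translation":[0,0,0],"turn":1},{"hand":0.5,"translation":[0,0,0.4],"turn":1},{"hand":0.5,"translation":[0,0,0.5],"turn":1},{"hand":0.5,"translation":[0,0,0.5],"turn":1},{"hand":0.5,"translation":[0,0,0.5],"turn":1},{"hand":0.5,"translation":[0,0,0.3],"turn":0.5},{"hand":0.5,"translation":[0,0,0],"turn":0}]'

```text
t: 11.0
tcp_pos: [0.4782, -0.1776, 0.1123]
tool_rot: [-3.14, 0.002, 0.234]
force: [-0.4, 0.3, 0.9]
width: 0.0426
finger_force: 0.0
```

Run:
```python
from h import *
s=read_state(); print(s["t"],s["tcp_pos"],s["tool_rot"],s["width"])
a,W=cam("wrist"); z=W[...,2]; A=np.array
rect("marker",W,(z>.006)&(z<.02),A([.38,-.25,-.01]),A([.57,-.10,.05])); save("w6",a)
```

```text
11.0 [ 0.47823072 -0.17761298  0.11226391] [-3.14030635e+00  1.58200433e-03  2.33760303e-01] 0.04264307899801812
marker c [ 0.4778 -0.1798] size [0.1332 0.0138] ang 14.2 n 5731 z [0.0086 0.012  0.0141]
```

Emit:
play_rows --series '[{"hand":0.5,"translation":[0,0.05,0.4],"turn":0},{"hand":0.5,"translation":[0,0,0.4],"turn":0},{"hand":0.4,"translation":[0,0,0.1],"turn":0},{"hand":0.2,"translation":[0,0,0],"turn":0},{"hand":0,"translation":[0,0,0],"turn":0},{"hand":0,"translation":[0,0,0],"turn":0},{"hand":0,"translation":[0,0,0],"turn":0},{"hand":0,"translation":[0,0,0],"turn":0}]'

```text
t: 11.85
tcp_pos: [0.4797, -0.1801, 0.0783]
tool_rot: [3.14, -0.001, 0.235]
force: [-1.1, -0.0, 7.6]
width: 0.012
finger_force: 59.6
```

Emit:
play_rows --series '[{"hand":0,"translation":[0,0,-0.3],"turn":0},{"hand":0,"translation":[0,0,-0.6],"turn":0},{"hand":0,"translation":[0,0,-0.8],"turn":0},{"hand":0,"translation":[0,0,-0.8],"turn":0.9},{"hand":0,"translation":[0,0,-0.5],"turn":0.89},{"hand":0,"translation":[0.25,-0.8,0],"turn":0},{"hand":0,"translation":[0.25,-1,0],"turn":0},{"hand":0,"translation":[0.25,-1,0],"turn":0}]'

```text
t: 12.65
tcp_pos: [0.511, -0.0672, 0.1986]
tool_rot: [3.141, -0.001, -0.016]
force: [0.3, -0.0, 0.4]
width: 0.0118
finger_force: 58.7
```

Emit:
play_rows --series '[{"hand":0,"translation":[0.25,-1,0],"turn":0},{"hand":0,"translation":[0.26,-0.92,0],"turn":0},{"hand":0,"translation":[0,0,0],"turn":0},{"hand":0,"translation":[0,0,0],"turn":0}]'

```text
t: 13.05
tcp_pos: [0.5325, 0.0088, 0.198]
tool_rot: [3.141, -0.001, -0.013]
force: [-0.1, -0.2, 0.1]
width: 0.0115
finger_force: 58.7
```

Run:
```python
from h import *
s=read_state(); print(s["t"],s["tcp_pos"],s["tool_rot"],s["width"])
a,W=cam("wrist"); z=W[...,2]; A=np.array; p=s["tcp_pos"]
rect("marker",W,(z>p[2]-.085)&(z<p[2]-.052),p-[.09,.013,.2],p+[.09,.013,.0])
rect("markerfront",W,(z>p[2]-.085)&(z<p[2]-.052),p+[.02,-.03,-.2],p+[.09,.03,.0])
rect("markerback",W,(z>p[2]-.085)&(z<p[2]-.052),p+[-.09,-.03,-.2],p+[-.02,.03,.0])
save("w7",a)
```

```text
13.05 [0.53247952 0.00884455 0.19797849] [ 3.14126394e+00 -5.85757100e-04 -1.28674176e-02] 0.01154574283938827
marker c [0.5367 0.0094] size [0.0255 0.1228] ang 84.7 n 8479 z [0.1285 0.1319 0.1382]
markerfront c [0.5751 0.0071] size [0.014  0.0453] ang 89.3 n 3828 z [0.1282 0.132  0.1343]
markerback c [0.494  0.0082] size [0.0127 0.0371] ang 89.0 n 1620 z [0.1282 0.1315 0.1329]
```

View pics/w7.png

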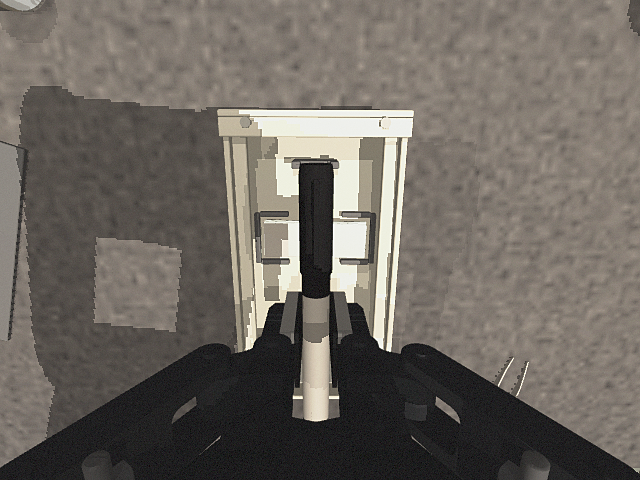

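The marker is held straight along the case axis, its black end at (316,165), over the pocket with the slides. I'll lower it into the cradles.

Emit:
play_rows --series '[{"hand":0,"translation":[0,-0.02,0.5],"turn":0},{"hand":0,"translation":[0,0,0.7],"turn":0},{"hand":0,"translation":[0,0,0.6],"turn":0},{"hand":0,"translation":[0,0,0.4],"turn":0},{"hand":0,"translation":[0,0,0.2],"turn":0},{"hand":0,"translation":[0,0,0.03],"turn":0},{"hand":0,"translation":[0,0,0],"turn":0},{"hand":0,"translation":[0,0,0],"turn":0}]'

```text
t: 13.9
tcp_pos: [0.5329, 0.0087, 0.1009]
tool_rot: [3.141, -0.001, -0.015]
force: [-0.2, -0.8, -0.3]
width: 0.0118
finger_force: 58.7
```

Emit:
play_rows --series '[{"hand":0,"translation":[0,0,0.04],"turn":0},{"hand":0,"translation":[0,0,0],"turn":0},{"hand":0.3,"translation":[0,0,0],"turn":0},{"hand":0.45,"translation":[0,0,0],"turn":0},{"hand":0.45,"translation":[0,0,0],"turn":0},{"hand":0.45,"translation":[0,0,-0.3],"turn":0},{"hand":0.45,"translation":[0,0,-1],"turn":0},{"hand":0.45,"translation":[0,0,-1],"turn":0}]'

```text
t: 14.7
tcp_pos: [0.532, 0.009, 0.1918]
tool_rot: [-3.142, 0.001, -0.015]
force: [1.2, 0.5, 0.8]
width: 0.0382
finger_force: 0.0
```

Emit:
play_rows --series '[{"hand":0.45,"translation":[0,-0.6,-1],"turn":0},{"hand":0.45,"translation":[0,-1,0],"turn":0},{"hand":0.6,"translation":[0,-1,0],"turn":0},{"hand":0.7,"translation":[0,-1,0],"turn":0}]'

```text
t: 15.1
tcp_pos: [0.5344, 0.1544, 0.2317]
tool_rot: [-3.141, -0.001, -0.015]
force: [1.3, -0.6, 0.0]
width: 0.0598
finger_force: 0.0
```

Run:
```python
from h import *
s=read_state(); print(s["t"],s["tcp_pos"],s["tool_rot"],s["width"])
a,W=cam("wrist"); z=W[...,2]; A=np.array; g=cv2.cvtColor(a,cv2.COLOR_BGR2GRAY)
c=A([.5323,.0085,0])
rect("marker",W,(z>.029)&(z<.038),c-[.08,.03,0],c+[.08,.03,.1])
rect("cover",W,(z>.0022),A([.42,.2,-.01]),A([.63,.39,.05]))
rect("handle",W,(z>.02)&(z<.04),A([.48,.2,-.01]),A([.6,.39,.05]))
t,Wt=cam("top"); zt=Wt[...,2]
rect("marker top",Wt,(zt>.025)&(zt<.04),c-[.08,.03,0],c+[.08,.03,.1])
save("w8",a)
```

```text
15.1 [0.53442725 0.15437313 0.23172222] [-3.14143105e+00 -1.38422790e-03 -1.54686942e-02] 0.05983573056762397
marker c [0.532  0.0083] size [0.0135 0.1316] ang 89.3 n 2406 z [0.0296 0.0321 0.0341]
cover c [0.5376 0.2917] size [0.0984 0.1682] ang 70.9 n 20466 z [0.0025 0.0036 0.0253]
handle c [0.5381 0.2911] size [0.0558 0.0122] ang 70.6 n 1207 z [0.0219 0.0288 0.0302]
marker top c [0.5316 0.0069] size [0.1328 0.02  ] ang 2.3 n 281 z [0.0267 0.0321 0.0368]
```

The marker is seated, within about 0.5 mm of target. Next is the cover.

Emit:
play_rows --series '[{"hand":1,"translation":[0,-0.8,0],"turn":0},{"hand":1,"translation":[0,-1,0],"turn":0},{"hand":1,"translation":[0.04,-1,0],"turn":0},{"hand":1,"translation":[0,-0.62,0],"turn":0.5},{"hand":1,"translation":[0,0,0.4],"turn":0.6},{"hand":1,"translation":[0,0,0.8],"turn":0.6},{"hand":1,"translation":[0,0,0.8],"turn":0.57},{"hand":1,"translation":[0,0,0.6],"turn":0}]'

```text
t: 16.0
tcp_pos: [0.538, 0.2892, 0.1252]
tool_rot: [3.141, 0.001, -0.335]
force: [0.3, -0.1, 0.4]
width: 0.0853
finger_force: 0.0
```

Emit:
play_rows --series '[{"hand":1,"translation":[0,0,0.4],"turn":0},{"hand":1,"translation":[0,0,0],"turn":0},{"hand":1,"translation":[0,0,0],"turn":0}]'

```text
t: 16.3
tcp_pos: [0.5386, 0.2895, 0.1113]
tool_rot: [-3.141, -0.0, -0.332]
force: [0.2, 0.4, 0.1]
width: 0.0851
finger_force: 0.0
```

Run:
```python
from h import *
s=read_state(); print(s["t"],s["tcp_pos"],s["tool_rot"],s["width"],s["joints"])
a,W=cam("wrist"); z=W[...,2]; A=np.array; g=cv2.cvtColor(a,cv2.COLOR_BGR2GRAY)
rect("handle",W,(z>.02)&(z<.04),A([.48,.2,-.01]),A([.6,.39,.05]))
save("w9",a)
```

```text
16.3 [0.53861862 0.28950664 0.11130381] [-3.14145034e+00 -3.93282639e-04 -3.32141239e-01] 0.08514034423884152 [ 3.67327123e-01  3.56683625e-01  1.58546426e+00 -1.54880651e-04
  1.19905221e+00  2.27032089e+00]
handle c [0.5384 0.2917] size [0.0559 0.0123] ang 70.8 n 3217 z [0.0217 0.0288 0.0301]
```

View pics/w9.png

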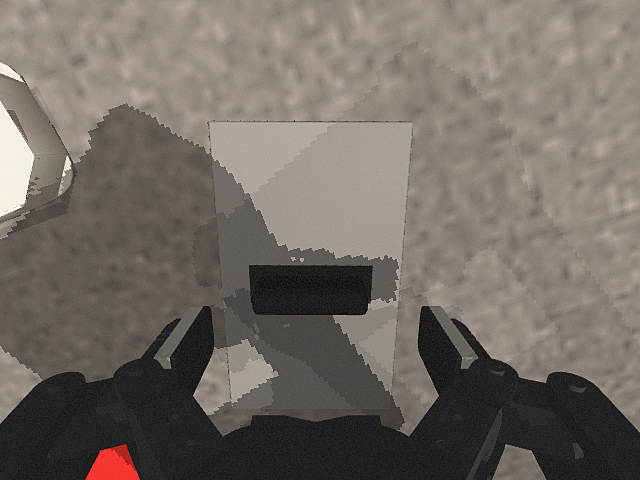

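The handle at (310,290) lies between the pads along its length. Descending to grip it by its ends.

Emit:
play_rows --series '[{"hand":1,"translation":[-0.02,-0.05,0.35],"turn":0},{"hand":1,"translation":[0,0,0.3],"turn":0},{"hand":0.8,"translation":[0,0,0.11],"turn":0},{"hand":0.6,"translation":[0,0,0],"turn":0},{"hand":0.4,"translation":[0,0,0],"turn":0},{"hand":0.3,"translation":[0,0,0],"turn":0},{"hand":0.2,"translation":[0,0,0],"turn":0},{"hand":0,"translation":[0,0,0],"turn":0}]'

```text
t: 17.15
tcp_pos: [0.5382, 0.2919, 0.08]
tool_rot: [3.142, -0.0, -0.332]
force: [-0.5, -0.3, -0.8]
width: 0.0547
finger_force: 63.2
```

Emit:
play_rows --series '[{"hand":0,"translation":[0,0,-0.3],"turn":0},{"hand":0,"translation":[0,0,-0.6],"turn":0},{"hand":0,"translation":[0,0,-0.8],"turn":0},{"hand":0,"translation":[0,0,-0.8],"turn":0},{"hand":0,"translation":[0,0,-0.8],"turn":-0.5},{"hand":0,"translation":[0,0,-0.5],"turn":-0.6},{"hand":0,"translation":[0,0,0],"turn":-0.6},{"hand":0,"translation":[0,0,0],"turn":-0.56}]'

```text
t: 17.95
tcp_pos: [0.5382, 0.292, 0.2338]
tool_rot: [-3.141, -0.002, -0.013]
force: [0.6, -0.4, -2.4]
width: 0.0547
finger_force: 63.5
```

Emit:
play_rows --series '[{"hand":0,"translation":[0,0.5,0],"turn":0},{"hand":0,"translation":[0,1,0],"turn":0},{"hand":0,"translation":[0,1,0],"turn":0},{"hand":0,"translation":[0,1,0],"turn":0},{"hand":0,"translation":[0,1,0],"turn":0},{"hand":0,"translation":[-0.33,1,0],"turn":0},{"hand":0,"translation":[0,1,0],"turn":0},{"hand":0,"translation":[0,0.58,0],"turn":0}]'

```text
t: 18.75
tcp_pos: [0.5198, 0.0066, 0.2331]
tool_rot: [3.141, -0.001, -0.018]
force: [0.0, 0.3, -1.4]
width: 0.0543
finger_force: 63.6
```

Emit:
play_rows --series '[{"hand":0,"translation":[0,0,0],"turn":0},{"hand":0,"translation":[0,0,0],"turn":0}]'

```text
t: 18.95
tcp_pos: [0.5203, 0.0087, 0.2327]
tool_rot: [-3.142, -0.001, -0.018]
force: [-0.7, 0.1, -0.2]
width: 0.0547
finger_force: 63.6
```

Run:
```python
from h import *
s=read_state(); print(s["t"],s["tcp_pos"],s["tool_rot"],s["width"],s["finger_force"])
a,W=cam("wrist"); z=W[...,2]; A=np.array; p=s["tcp_pos"]
m=rect("cover",W,(z>p[2]-.1)&(z<p[2]-.04),p+[-.12,-.06,-.2],p+[.12,.06,0])
m=rect("front",W,(z>p[2]-.09)&(z<p[2]-.06),p+[.02,-.06,-.2],p+[.12,.06,0])
P=W[m]; print(np.linalg.lstsq(np.c_[P[:,:2]-p[:2],np.ones(len(P))],P[:,2],rcond=None)[0], P[:,0].max())
save("w10",a)
```

```text
18.95 [0.5203157  0.00869859 0.23272388] [-3.14155523e+00 -8.08709828e-04 -1.75573287e-02] 0.05468421305060012 63.589056730270386
cover c [0.5284 0.0074] size [0.0989 0.1517] ang 88.8 n 62753 z [0.1556 0.1567 0.1823]
front c [0.5718 0.0066] size [0.0989 0.0648] ang 88.8 n 36161 z [0.1555 0.1565 0.1576]
[0.00094316 0.00180403 0.15649418] 0.6051172857099429
```

View pics/w10.png

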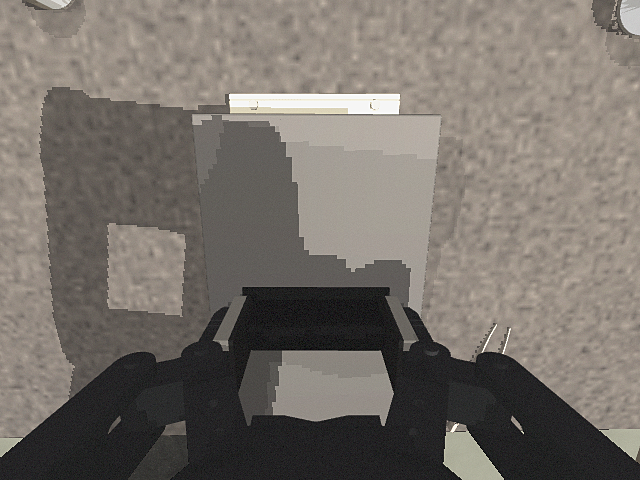

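The cover is held level and straight over the case, its lip end at (316,115) just short of the lip bar. I'll lower it onto the catch-end cheeks to make it tilt.

Emit:
play_rows --series '[{"hand":0,"translation":[0,-0.03,0.4],"turn":0},{"hand":0,"translation":[0,0,0.6],"turn":0},{"hand":0,"translation":[0,0,0.6],"turn":0},{"hand":0,"translation":[0,0,0.4],"turn":0},{"hand":0,"translation":[0,0,0.1],"turn":0},{"hand":0,"translation":[0,0,0.08],"turn":0},{"hand":0,"translation":[0,0,0],"turn":0},{"hand":0,"translation":[0,0,0],"turn":0}]'

```text
t: 19.8
tcp_pos: [0.5207, 0.0103, 0.1455]
tool_rot: [3.141, -0.001, -0.016]
force: [0.5, 0.5, -1.0]
width: 0.0546
finger_force: 63.6
```

Emit:
play_rows --series '[{"hand":0,"translation":[0,0,0.05],"turn":0},{"hand":0,"translation":[0,0,0.05],"turn":0},{"hand":0,"translation":[0,0,0],"turn":0}]'

```text
t: 20.1
tcp_pos: [0.5208, 0.0101, 0.1412]
tool_rot: [3.141, -0.001, -0.016]
force: [2.3, 0.4, 5.6]
width: 0.0548
finger_force: 64.4
```

Emit:
play_rows --series '[{"hand":0,"translation":[0,0,0.05],"turn":0},{"hand":0,"translation":[0,0,0.05],"turn":0},{"hand":0,"translation":[0,0,0.05],"turn":0},{"hand":0,"translation":[0,0,0],"turn":0}]'

```text
t: 20.5
tcp_pos: [0.521, 0.01, 0.1353]
tool_rot: [3.141, -0.002, -0.017]
force: [3.0, 0.5, 4.8]
width: 0.0546
finger_force: 64.9
```

```bash
cat > cov.py <<'E'
from h import *
s=read_state(); print(s["t"],s["tcp_pos"],s["width"],s["force"])
a,W=cam("wrist"); z=W[...,2]; p=s["tcp_pos"]
zp=p[2]-.076
R=(z>zp-.05)&(z<zp+.03)&np.all((W>p+[.022,-.04,-.3])&(W<p+[.072,.04,1]),-1)
P=W[R]; 
from numpy.linalg import lstsq
for k in range(6):
    A=np.c_[P[:,:2]-p[:2],np.ones(len(P))]; c=lstsq(A,P[:,2],rcond=None)[0]; r=P[:,2]-A@c
    P=P[abs(r)<max(.0015,2*np.std(r))]
d=z-((W[...,:2]-p[:2])@c[:2]+c[2])
F=W[(abs(d)<.002)&np.all((W>p+[.02,-.07,-.3])&(W<p+[.13,.07,1]),-1)]
t=np.arctan(c[0]); ex=np.percentile(F[:,0],99.8)
th=-0.0166; C=np.array([.5323,.0085]); Rc=np.array([[np.cos(th),np.sin(th)],[-np.sin(th),np.cos(th)]])
E=Rc@(np.array([ex,np.median(F[:,1])])-C); zt=c[2]+c[0]*(ex-p[0])
print("tilt deg",round(np.degrees(t),2),"roll",round(np.degrees(np.arctan(c[1])),2),"front top edge case x,y",np.round(E,4),"z",round(zt,4),"centre y",round(np.median(F[:,1]),4),"n",len(P))
E
python3 cov.py
```

```text
20.5 [0.52100525 0.01002745 0.13528032] 0.05462051193307634 [2.96530446 0.46452852 4.82209959]
tilt deg -6.23 roll 0.14 front top edge case x,y [0.0697 0.001 ] z 0.0503 centre y 0.0083 n 21143
```

Emit:
play_rows --series '[{"hand":0,"translation":[0,0,0.05],"turn":0},{"hand":0,"translation":[0,0,0.05],"turn":0},{"hand":0,"translation":[0,0,0.03],"turn":0},{"hand":0,"translation":[0,0,0],"turn":0}]'

```text
t: 20.95
tcp_pos: [0.5215, 0.01, 0.1313]
tool_rot: [3.141, -0.004, -0.017]
force: [1.0, 2.3, 20.2]
width: 0.0547
finger_force: 67.2
```

```bash
python3 cov.py
```

```text
20.95 [0.52148193 0.01004521 0.13133604] 0.05467276636818757 [ 0.98036648  2.34455798 20.21172076]
tilt deg -8.92 roll 0.2 front top edge case x,y [0.0738 0.0012] z 0.0421 centre y 0.0084 n 20696
```

Emit:
play_rows --series '[{"hand":0,"translation":[0,0,-0.05],"turn":0},{"hand":0,"translation":[0,0,-0.02],"turn":0},{"hand":0,"translation":[0.08,0,0],"turn":0},{"hand":0,"translation":[0.08,0,0],"turn":0},{"hand":0,"translation":[0.08,0,0],"turn":0},{"hand":0,"translation":[0,0,0],"turn":0}]'

```text
t: 21.6
tcp_pos: [0.5303, 0.01, 0.132]
tool_rot: [3.142, 0.0, -0.016]
force: [-0.6, 0.7, -0.3]
width: 0.0548
finger_force: 64.8
```

```bash
python3 cov.py
```

```text
21.6 [0.53025367 0.00996572 0.13202027] 0.05481296440603183 [-0.62115284  0.6500439  -0.33385854]
tilt deg -8.0 roll 0.24 front top edge case x,y [0.0753 0.0012] z 0.0452 centre y 0.0085 n 20922
```

Emit:
play_rows --series '[{"hand":0,"translation":[0,0,-0.04],"turn":0},{"hand":0,"translation":[0.08,0,0],"turn":0},{"hand":0,"translation":[0.07,0,0],"turn":0},{"hand":0,"translation":[0.04,0,0],"turn":0},{"hand":0,"translation":[0,0,0],"turn":0}]'

```text
t: 22.15
tcp_pos: [0.5377, 0.0099, 0.1338]
tool_rot: [3.142, 0.0, -0.016]
force: [0.1, 0.3, -1.4]
width: 0.0547
finger_force: 64.8
```

```bash
python3 cov.py
```

```text
22.15 [0.53772731 0.0098602  0.13382492] 0.054734960923899956 [ 0.06126181  0.34653652 -1.3634115 ]
tilt deg -7.97 roll 0.2 front top edge case x,y [0.0751 0.0013] z 0.0481 centre y 0.0085 n 19771
```

Emit:
play_rows --series '[{"hand":0,"translation":[0.04,0,0],"turn":0},{"hand":0,"translation":[0,0,0.05],"turn":0},{"hand":0,"translation":[0,0,0.03],"turn":0},{"hand":0,"translation":[0,0,0],"turn":0}]'

```text
t: 22.6
tcp_pos: [0.5387, 0.0099, 0.1304]
tool_rot: [3.142, 0.001, -0.016]
force: [-6.6, 1.4, 0.7]
width: 0.0545
finger_force: 65.1
```

```bash
python3 cov.py
```

```text
22.6 [0.53874312 0.00987355 0.13040955] 0.054501817154989175 [-6.60196802  1.41218955  0.68242129]
tilt deg -7.95 roll 0.24 front top edge case x,y [0.0748 0.0012] z 0.0449 centre y 0.0085 n 19213
```

Emit:
play_rows --series '[{"hand":0,"translation":[-0.01,0,0.05],"turn":0},{"hand":0,"translation":[-0.01,0,0.05],"turn":0},{"hand":0,"translation":[-0.01,0,0.05],"turn":0},{"hand":0,"translation":[0,0,0],"turn":0}]'

```text
t: 23.05
tcp_pos: [0.5373, 0.01, 0.1248]
tool_rot: [-3.141, 0.002, -0.016]
force: [-11.8, 1.5, 9.3]
width: 0.0546
finger_force: 66.2
```

```bash
python3 cov.py
```

```text
23.05 [0.53728883 0.01001868 0.12475097] 0.05464146263085513 [-11.75167555   1.53068631   9.28178314]
tilt deg -4.26 roll 0.13 front top edge case x,y [0.0748 0.0013] z 0.0439 centre y 0.0085 n 20478
```

Emit:
play_rows --series '[{"hand":0.5,"translation":[-0.03,0,0],"turn":0},{"hand":0.8,"translation":[0,0,0],"turn":0},{"hand":0.8,"translation":[0,0,0],"turn":0},{"hand":0.8,"translation":[0,0,-0.4],"turn":0},{"hand":0.8,"translation":[0,0,-0.8],"turn":0},{"hand":0.8,"translation":[0,0,-0.6],"turn":0},{"hand":0.4,"translation":[-0.7,0,0],"turn":0},{"hand":0,"translation":[-1,0,0],"turn":0}]'

```text
t: 23.9
tcp_pos: [0.469, 0.0108, 0.197]
tool_rot: [3.141, -0.001, -0.016]
force: [-0.6, 0.2, 0.0]
width: 0.0399
finger_force: 0.0
```

Emit:
play_rows --series '[{"hand":0,"translation":[0,0,0],"turn":0},{"hand":0,"translation":[0,0,0],"turn":0},{"hand":0,"translation":[0,0,0],"turn":0}]'

```text
t: 24.2
tcp_pos: [0.4694, 0.0109, 0.1969]
tool_rot: [3.141, -0.001, -0.016]
force: [0.3, -1.1, 0.1]
width: 0.0003
finger_force: 0.0
```

Run:
```python
from h import *
s=read_state(); print(s["t"],s["tcp_pos"],s["tool_rot"],s["width"])
a,W=cam("wrist"); z=W[...,2]; A=np.array; c=A([.5323,.0085,0])
m=rect("plate",W,(z>.036)&(z<.052),c+[.012,-.047,0],c+[.073,.047,.1]); P=W[m]
k=np.linalg.lstsq(np.c_[P[:,:2]-c[:2],np.ones(len(P))],P[:,2],rcond=None)[0]; print(np.degrees(np.arctan(k[:2])),k[2])
rect("handle",W,(z>.055)&(z<.08),c+[-.03,-.045,0],c+[.03,.045,.1])
save("w11",a)
```

```text
24.2 [0.4693985  0.01087751 0.19690361] [ 3.14138982e+00 -6.14710935e-04 -1.64305738e-02] 0.0003067977983407752
plate c [0.5748 0.0085] size [0.061 0.094] ang 0.0 n 18959 z [0.0439 0.046  0.0483]
[-3.81963883  0.11282186] 0.0489412995706664
handle c [0.5359 0.009 ] size [0.0559 0.0115] ang 89.2 n 2364 z [0.0723 0.0743 0.0756]
```

View pics/w11.png

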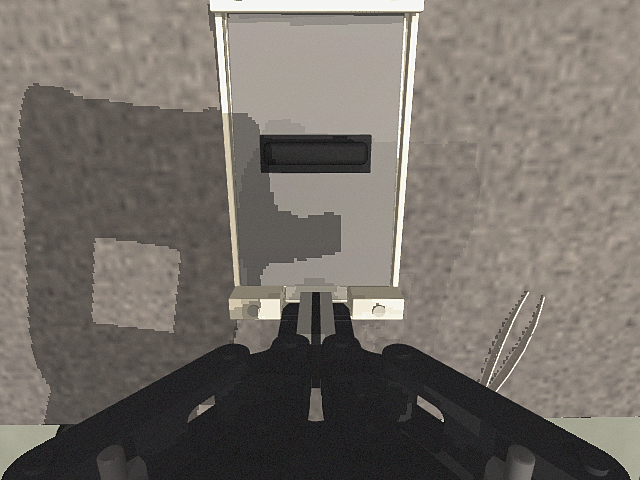

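The cover is under the lip and rests on the catch with a 3.8° tilt, its handle at (316,153) and the catch edge at (316,285). I'll press down with the closed fingertips near the catch.

Emit:
play_rows --series '[{"hand":0,"translation":[0,0,0.5],"turn":0},{"hand":0,"translation":[0,0,0.7],"turn":0},{"hand":0,"translation":[0,0,0.4],"turn":0},{"hand":0,"translation":[0,0,0.1],"turn":0},{"hand":0,"translation":[0,0,0.05],"turn":0},{"hand":0,"translation":[0,0,0.05],"turn":0},{"hand":0,"translation":[0,0,0.05],"turn":0},{"hand":0,"translation":[0,0,0],"turn":0}]'

```text
t: 25.05
tcp_pos: [0.469, 0.0109, 0.1231]
tool_rot: [3.141, -0.001, -0.016]
force: [0.5, -0.3, -0.6]
width: -0.0
finger_force: 0.0
```

Emit:
play_rows --series '[{"hand":0,"translation":[0,0,0.05],"turn":0},{"hand":0,"translation":[0,0,0.05],"turn":0},{"hand":0,"translation":[0,0,0],"turn":0}]'

```text
t: 25.35
tcp_pos: [0.4686, 0.011, 0.1185]
tool_rot: [3.142, 0.0, -0.016]
force: [0.7, 0.1, 0.0]
width: -0.0005
finger_force: 0.0
```

Emit:
play_rows --series '[{"hand":0,"translation":[0,0,0.05],"turn":0},{"hand":0,"translation":[0,0,0.05],"turn":0},{"hand":0,"translation":[0,0,0],"turn":0}]'

```text
t: 25.65
tcp_pos: [0.4689, 0.011, 0.1164]
tool_rot: [3.141, -0.001, -0.016]
force: [-15.8, 0.3, 36.7]
width: -0.0
finger_force: 18.4
```

Emit:
play_rows --series '[{"hand":0,"translation":[0,0,-0.3],"turn":0},{"hand":0,"translation":[0,0,-0.8],"turn":0},{"hand":0,"translation":[0,0,-0.8],"turn":0},{"hand":0,"translation":[0,0,0],"turn":0}]'

```text
t: 26.05
tcp_pos: [0.4701, 0.0108, 0.1946]
tool_rot: [3.141, -0.006, -0.016]
force: [0.0, -0.2, -0.8]
width: -0.0001
finger_force: 0.0
```

```bash
cat > chk.py <<'E'
from h import *
s=read_state(); print(s["t"],s["tcp_pos"],s["width"],s["force"])
a,W=cam("wrist"); z=W[...,2]; A=np.array; c=A([.5323,.0085,0])
m=rect("plate",W,(z>.036)&(z<.052),c+[.012,-.047,0],c+[.073,.047,.1]); P=W[m]
k=np.linalg.lstsq(np.c_[P[:,:2]-c[:2],np.ones(len(P))],P[:,2],rcond=None)[0]; print(np.degrees(np.arctan(k[:2])),k[2])
rect("handle",W,(z>.055)&(z<.08),c+[-.03,-.045,0],c+[.03,.045,.1])
E
python3 chk.py
```

```text
26.05 [0.4701126  0.0108021  0.19458102] -0.00012240083301583962 [ 0.03563266 -0.1808033  -0.78879927]
plate c [0.5748 0.0085] size [0.061 0.094] ang 0.0 n 18823 z [0.0422 0.0433 0.0445]
[-0.10124248  0.05983883] 0.04343022721044795
handle c [0.5344 0.0089] size [0.0561 0.0117] ang 89.2 n 2305 z [0.0663 0.069  0.0703]
```

```bash
python3 -c "
from rig import finish_job
print(finish_job())"
```

```text
the job is handed in; nothing more can be done
None
```

The case is packed and handed in at about 26 s of the 72 s allowed: slides in the pocket, marker in both cradles, and the cover lying flat (0.1° tilt) under the lip; I take the catch as snapped from the flat cover, having neither measured it nor seen a verdict (the hand-in returned none).

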